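# Unhook the check weight past the sprung keeper

### The job

Take the steel check weight off the yellow safety hook: with the weight's own cross bar, gently press the red sprung keeper back until the bar is clear of the hook's nose, then lift it up and away, without forcing the hook and without touching the stand or hook with the gripper. Then lower the weight gently into the round well of the wooden block, seated upright on its floor, and let go; leave the beaker, the vial and the small carton where they are.

Things in the scene. Friction and masses are not known exactly. Their poses are not given: they have to be found in the camera images.
- weight: Check weight, 0.3 to 0.5 kg: steel cylinder 52 mm dia x 50 mm with a rigid dark stirrup on top. Origin: centre of underside; z up, y along the cross bar. Stirrup: two flat side cheeks (14 mm wide in x; outer faces y = +-24.5, inner +-19.5 mm; z = 50 to 176 mm) joined by a top piece (z = 168 to 176) and a round 8 mm cross bar at z = 126. Hangs by the bar, square to the stand.
- weight_bar (a point): Middle of the weight's cross bar (126 mm above its underside). Grip from above across the outer faces of the stirrup's cheeks (49 mm wide), the TCP about 10 mm above the bar; the top piece ends 50 mm above the bar axis.
- stand: Bench stand, fixed: grey base 170 x 100 x 12 mm, post (20 mm dia, 212 mm tall) at x = +60 mm with a dark clamp block that carries the yellow hook. Origin: centre of the base's underside, z up. Hook nose in front (-x), post behind (+x). The hook's rod is clamped by hand: the whole hook lies up to 15 mm nearer or farther along the stand's x than nominal. Not measured: feel or see it.
- bar_rest (a point): Nominal place of the hanging bar's axis, fixed to the stand; axes as the stand's. Start: bar within 1.5 mm of it in x, 3 mm in y. It lies on the hook's flat floor (12 mm round bar), which curls up in front and back over it as the nose: a resting bar can rise 9 mm before the nose's downturned tip stops it. From here, nominally: hook front x = -34 mm, floor underside z = -16 mm. 
- nose_end (a point): Nominal end of the hook's nose, a downturned tip, at bar_rest + (22, 0, 19) mm; nose 12 mm thick, top 31 mm above bar_rest. The bar's axis must be 26 mm behind bar_rest (+x) to pass up behind it. Once off, with the bar 37 to 50 mm above bar_rest, it is free to come out forward (-x) over the nose; the stirrup and weight are clear of the hook after about 100 mm.
- keeper_pin (a point): Nominal hinge of the red keeper, at bar_rest + (33.5, 0, -10) mm: a tongue 10 mm wide leaning forward, its end behind the nose end; it swings back between two yellow cheek plates and shuts by itself. With the bar raised 5 mm off the floor it is met about 22 mm behind bar_rest; the spring gives about 3 N at first, 6 N when open (more if the bar is lower).
- back_stop (a point): Nominal front edge of the two yellow cheek plates, rigid, at bar_rest + (32.5, 0, 5) mm, up to 33 mm above bar_rest. They stop the bar's axis 28.5 mm behind bar_rest, 2.5 mm past where it clears the nose: there the force jumps above the spring's (to 8 to 10 N). Keep the bar back there while lifting it straight up 40 mm. Over 16 N between weight and stand (with hook, keeper) is forcing.
- block: Wooden storage block, fixed, 84 x 84 x 30 mm, origin at the centre of its underside. In its top a round well, 57 mm diameter, 15 mm deep (floor 15 mm above the table), with a 3 mm chamfer.
- well_floor (a point): Centre of the well's floor; the weight's origin belongs here.
- beaker: Small clear beaker, 46 mm diameter, 60 mm high, beside the stand (origin: underside); leave it alone.
- vial: Capped vial, 28 mm diameter, 60 mm high, on the other side of the stand (origin: underside); leave it alone.
- gasket_box: Small tan carton, 36 x 58 x 24 mm, to the right of the block (origin: underside); leave it alone.
Not all that is in view belongs to the job. Of the things that look like the weight, the smaller one is meant.

How it is judged (in metres and radians):
On the way:
1. the weight is off the hook: its bar is at least 80 mm (horizontally) from where it hung, still held up (horizontal distance between weight_bar and bar_rest above 0.08 m and height (world z) of weight_bar above 0.15 m), for 0.2 s.
At the end, for the whole second after the job is handed in: The weight stands in the block's well: its underside centre within 5 mm of the well's centre and at most 3 mm above its floor, upright within 0.05 rad, at rest and released (horizontal distance between weight and well_floor below 0.005 m and z of weight in the frame of well_floor below 0.003 m and angle between weight's own z axis and vertical below 0.05 rad and linear speed of weight below 0.02 m/s and contact force between the fingers and weight below 0.1 N); the robot touches nothing.
It fails at once if the weight is forced against the stand, its hook or its keeper with more than 16 N (contact force between weight and stand above 16 N).
It fails at once if the gripper or arm touches the stand, hook or keeper (over 2 N) (contact force between any of the fingers, the arm and stand above 2 N).
It fails at once if the weight is dropped or rammed onto the block (over 30 N) (contact force between weight and block above 30 N).
It fails at once if the beaker, vial or carton is displaced by more than 15 mm or tipped (distance of any of beaker, vial, gasket_box from where it was at the start of the episode above 0.015 m or angle between any of beaker, vial, gasket_box's own z axis and vertical above 0.3 rad).
It also fails if it takes over 64 s, if anything falls off the work surface, if the arm or the gripper's body presses on something with over 40 N, if the wrist force passes 120 N, or if a joint passes its speed limit or range.

### The arm

A 6-joint arm with a two-finger parallel gripper is mounted at the origin on a cart in front of the work surface, level with it; the furniture and walls round the work are solid. World frame = base frame: x ahead of the robot, y to its left, z up, the work surface at z = 0. Lengths are in m, angles in degrees, forces in N, time in s.
With the tool pointing down it reaches from about 0.375 to 0.9 m from the base axis. Payload 3.1 kg.
Tool frame: the origin (TCP) lies between the finger pads, 19 mm behind the fingertips; this is the grasp point; z points along the fingers, y is the line along which they close (so a half turn about z gives the same grasp; the last joint's range is limited). The gripper opens to 87 mm and grips with 3 to 60 N. Pads are 19 mm wide; open, the fingers measure 117 mm over their backs; the gripper's body (75 mm by 190 mm) begins 51 mm behind the grasp point.
Start: joints at [58.184, 30.224, 82.088, -0, 67.689, -10.227], TCP at [0.23, 0.581, 0.241] pointing down, gripper open.
Joint ranges: [-176.69, 176.69], [-43.24, 126.21], [12.49, 139.97], [-82, 262], [0, 151.66], [-163.58, 163.58]. Speed limits (degrees/s): [159.86, 159.86, 180, 180, 180, 180].

### API

Orientations are given as a 3x3 rotation matrix whose columns are the frame's x, y, z axes.
In Python, from rig import bot, imaging, finder gives the robot as it stands. The module is installed in compiled form; this text tells all that it offers.
- The arm moves only by the tool play_rows, never from a script. Its argument "motion" is a list that holds one entry, the list of rows, each a list of 6 numbers: the shift along the tool's x, y, z in normalised numbers (1 is 0.3 m), then the turn, a rotation vector about the tool's x, y, z in normalised numbers (1 is pi/2 rad). In form: [[[dx, dy, dz, wx, wy, wz], ...]]. A call has 1 to 8 rows; each row is the pose to reach, as a shift and turn from the pose commanded when the call began, along the tool's axes at that moment; what a row does not reach only later rows make up. A row lasts 1/12 s, in which the tool goes at most 41.7 mm and 7.16 degrees, less where a joint would pass 70% of its speed; a pose out of reach is approached as far as the arm can. Shift and turn numbers lie between -1 and 1, and a call with a number outside is refused. A call with a gripper value outside its range is refused whole. "fingers" is the finger opening in m, from 0 to 0.087, set as the call begins (left out, the last holds). The fingers move at their own pace and stop on an object; the grip force is fixed at half the most. Time passes only in rows, so rows that repeat a pose let the fingers close. It gives the time, the measured TCP pose, the force, the opening and the grip force at its end, in the units of the state.
- bot.read_state(): the state, without advancing time (a new reading comes with each control period).
- imaging.capture(name): name is "scene" or "side" or "wrist"; returns a dict with "frame" (420x560x3 uint8, red, green, blue), "camera_matrix" (3x3 intrinsics, pixels), "R" (3x3) and "t" (3): a world point X has camera coordinates R X + t. Camera axes: x right, y down, z forward; pixel columns grow to the right and rows downward; lengths in m; the calibration is good to about 2 mm. A picture is of the moment at which its call begins. There is no depth.
- bot.hand_in(): hands the job in; it is judged then, once.
Trained networks look in the newest picture that a camera, given by its name, has taken for a name from the list of things; names that differ only in an ending like _2 or _b are one class to them, and where a whole thing is asked for, a point or a joint stands for the part that bears it (a point fixed in the world has none). Each returns a list of dicts, best first, with "confidence" (0 to 1); they miss things now and then, are a little off and sometimes report something else, mostly with a low value. They report only what shows in the picture. A call takes as long as a camera call. They do not tell look-alikes from the thing itself.
- finder.recognise(camera, name): "at" ([x, y, z] in m, in world coordinates, good to about 4 mm: the middle of the surface that is visible of it).
- finder.outline_of(camera, name): "pixels" (420x560 bool, what is visible of it).
The state is a dict: "time_s": time; "joint_positions": joint angles; "qvel": joint speeds; "tau": joint torques, N m; "position": TCP position; "tcp_rot": TCP orientation; "force": force on the tool from outside, world axes, zero at the start; "moment": the same for the moment, N m; "opening": opening from 0.0 (shut) to 1.0 (fully open); "grasp_force": force on a finger pad.
Only numpy, scipy, OpenCV 4.12 (cv2) and the standard library are available. Lean on these libraries where they do the work, as an engineer would, in place of code of your own. Each camera call takes 0.05 s, during which the arm holds its last target. There are 200 camera calls.

## Working session

There is one attempt and no reset: what is moved stays moved. The work goes in short steps, Python scripts to look and compute and a tool call to move; the robot and the scene stay as the last step left them, time stands still between calls to the robot, and variables do not carry over. Pictures are saved under pics/ and viewed, at most 10 in all, crops included, and the job is handed in when it is done.

Besides the shell and the picture viewer there is one more tool, called after "Call:" by a JSON object that holds its "op" and its "data", one argument or row to a line. play_rows: Moves the arm, as the interface text tells. Its arguments: {"type":"object","properties":{"motion":{"type":"array"},"fingers":{"type":"number"}},"required":["motion"]}

```bash
mkdir -p pics
cat > h.py <<'E'
from rig import bot, imaging, finder
import numpy as np, cv2
np.set_printoptions(precision=4,suppress=True)
def snap(c,f=None):
    d=imaging.capture(c)
    if f: cv2.imwrite('pics/'+f,d['frame'][:,:,::-1])
    return d
def proj(d,X):
    p=np.atleast_2d(X)@np.array(d['R']).T+d['t']; q=p@np.array(d['camera_matrix']).T
    return q[:,:2]/q[:,2:]
E
python3 - <<'E'
from h import *
s=bot.read_state(); print({k:np.round(v,3).tolist() for k,v in s.items()})
for c in ['scene','side','wrist']:
    d=snap(c,c+'0.png'); print(c,'campos',-np.array(d['R']).T@d['t'])
    for n in ['weight','weight_bar','stand','block','beaker','vial','gasket_box','bar_rest','nose_end','keeper_pin','well_floor']:
        try: print(n,[(np.round(r['at'],4).tolist(),round(r['confidence'],2)) for r in finder.recognise(c,n)][:4])
        except Exception as e: print(n,e)
a=[cv2.imread(f'pics/{c}0.png') for c in('scene','side')]
E
```

```text
{'time_s': 0.0, 'joint_positions': [58.183, 30.281, 82.157, -0.001, 67.691, -10.229], 'qvel': [0.114, 0.046, -0.084, -0.057, 0.104, -0.086], 'tau': [-0.001, -44.004, -17.659, 0.063, 0.058, -0.0], 'position': [0.23, 0.581, 0.24], 'tcp_rot': [[-0.93, 0.368, -0.001], [0.368, 0.93, -0.002], [0.0, -0.002, -1.0]], 'force': [0.343, 0.731, -0.013], 'moment': [0.015, 0.032, 0.024], 'grasp_force': 0.0, 'opening': 0.998}
scene campos [ 0.0281 -0.4265  0.6858]
weight [([0.5653, 0.0863, 0.1107], 0.95), ([0.6142, 0.2235, 0.118], 0.79)]
weight_bar [([0.6099, 0.228, 0.1219], 0.7)]
stand [([0.6578, 0.2401, 0.0164], 0.73)]
block [([0.4232, 0.1033, 0.0306], 0.59)]
beaker [([0.609, 0.3211, 0.0419], 0.79)]
vial [([0.7014, 0.1718, 0.0372], 0.74)]
gasket_box [([0.398, -0.1231, 0.0268], 0.66)]
bar_rest [([0.6567, 0.2417, 0.0115], 0.89)]
nose_end [([0.6567, 0.2388, 0.0132], 0.97), ([0.6129, 0.2254, 0.1226], 0.19)]
keeper_pin [([0.6575, 0.242, 0.0108], 0.85)]
well_floor [([0.427, 0.1017, 0.0278], 0.77)]
side campos [0.8637 0.5888 1.0699]
weight [([0.62, 0.2487, 0.1247], 0.82), ([0.5779, 0.1276, 0.1167], 0.76)]
weight_bar [([0.6174, 0.2533, 0.1241], 0.81), ([0.5795, 0.1221, 0.1113], 0.65)]
stand [([0.6884, 0.261, 0.0098], 0.9)]
block [([0.4305, 0.1154, 0.0274], 0.74)]
beaker [([0.6098, 0.3236, 0.0258], 0.98), ([0.6843, 0.2593, 0.0117], 0.7), ([0.7143, 0.1796, 0.054], 0.56)]
vial [([0.7149, 0.1807, 0.0534], 0.61)]
gasket_box [([0.4081, -0.1073, 0.0214], 0.87)]
bar_rest [([0.6882, 0.2646, 0.0079], 0.75), ([0.7147, 0.1776, 0.0531], 0.73)]
nose_end [([0.6829, 0.2584, 0.012], 0.58)]
keeper_pin [([0.6873, 0.2585, 0.0128], 0.68)]
well_floor [([0.4324, 0.1151, 0.0276], 0.79)]
wrist campos [0.1637 0.6069 0.3855]
weight []
weight_bar []
stand []
block []
beaker []
vial []
gasket_box []
bar_rest []
nose_end []
keeper_pin []
well_floor []
```

View pics/scene0.png

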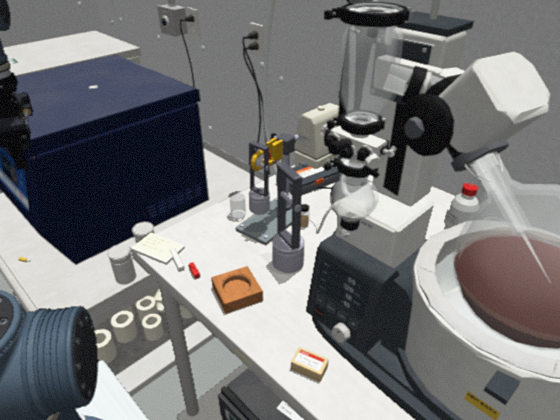

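View pics/side0.png

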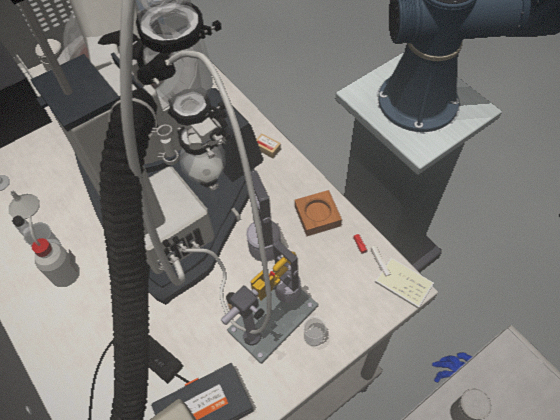

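The scene shows the larger look-alike standing at (288,230) in front, and the real weight hanging on the yellow hook at (260,180). The block is at (237,288), and the side view has the hook at (270,278). I'll zoom in on both.

Run:
```python
from h import *
a=cv2.imread('pics/scene0.png')[120:250,220:320]; b=cv2.imread('pics/side0.png')[190:370,210:345]
a=cv2.resize(a,(400,520),interpolation=2); b=cv2.resize(b,(390,520),interpolation=2)
cv2.imwrite('pics/z.png',np.hstack([a,b]))
```

```text
(no output)
```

View pics/z.png

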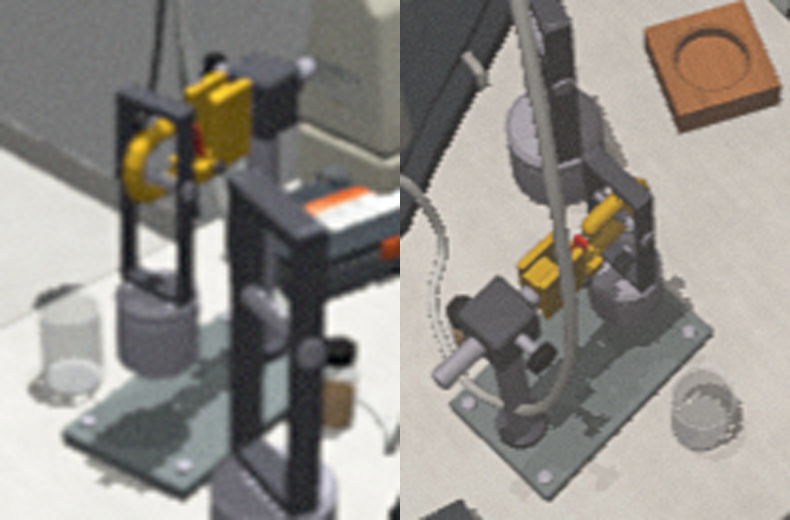

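```bash
cat >> h.py <<'E'
def ray(d,uv):
    R=np.array(d['R']);c=-R.T@np.array(d['t']); v=R.T@np.linalg.solve(np.array(d['camera_matrix']),[uv[0],uv[1],1]); return c,v/np.linalg.norm(v)
def atz(d,uv,z):
    c,v=ray(d,uv); return c+v*(z-c[2])/v[2]
def tri(obs):
    A=np.zeros((3,3));b=np.zeros(3);L=[]
    for d,uv in obs:
        c,v=ray(d,uv);P=np.eye(3)-np.outer(v,v);A+=P;b+=P@c;L.append((c,P))
    X=np.linalg.solve(A,b);return X,[np.linalg.norm(P@(X-c)) for c,P in L]
E
python3 - <<'E'
from h import *
S=imaging.capture('scene');D=imaging.capture('side')
s=lambda x,y:(220+x/4,120+y/4)
e=lambda x,y:(210+(x-400)/2.889,190+y/2.889)
r,b,l=[atz(D,e(*p),.012) for p in[(712,332),(552,498),(448,402)]]
print(r,b,l,np.linalg.norm(r-b),np.linalg.norm(b-l)); c=(r+l)/2
u=(b-r)/np.linalg.norm(b-r); w=(b-l)/np.linalg.norm(b-l)
print('center',c,'x ax yaw',np.degrees(np.arctan2(u[1],u[0])),'y?',np.degrees(np.arctan2(w[1],w[0])))
print('scene corners',atz(S,s(65,437),.012),atz(S,s(185,492),.012))
# stirrup top: centre of top piece upper face
print('top', tri([(S,s(155,95)),(D,e(620,172))]))
print('near top corner', tri([(S,s(117,92)),(D,e(655,188))]), tri([(S,s(192,108)),(D,e(588,150))]))
print('hook nose outer front',tri([(S,s(148,125)),(D,e(640,185))]))
for cam in('scene','side'):
  for n in('weight','block'):
    for o in finder.outline_of(cam,n):
      m=o['pixels'];ys,xs=np.nonzero(m);print(cam,n,round(o['confidence'],2),xs.min(),xs.max(),ys.min(),ys.max(),m.sum())
      if n=='block' : cv2.imwrite(f'pics/m_{cam}.png',m.astype(np.uint8)*255); 
      if n=='block':
        q=cv2.approxPolyDP(cv2.convexHull(np.argwhere(m)[:,::-1].astype(np.int32)),3,True)[:,0]; print(q.tolist())
E
```

```text
[0.569  0.2849 0.012 ] [0.7305 0.3112 0.012 ] [0.7483 0.2118 0.012 ] 0.16357394513465054 0.10102244771415499
center [0.6586 0.2483 0.012 ] x ax yaw 9.241661467598828 y? 100.13823999675279
scene corners [0.563  0.2714 0.012 ] [0.5795 0.1801 0.012 ]
top (array([0.6135, 0.2372, 0.241 ]), [np.float64(0.0018323742464434781), np.float64(0.0018323742464435764)])
near top corner (array([0.6032, 0.2577, 0.2392]), [np.float64(0.0020342957564008874), np.float64(0.0020342957564009564)]) (array([0.6191, 0.2132, 0.2398]), [np.float64(0.0016120279693146691), np.float64(0.0016120279693146939)])
hook nose outer front (array([0.6067, 0.2418, 0.2231]), [np.float64(0.005527433250558205), np.float64(0.00552743325055833)])
scene weight 0.76 272 305 162 272 2577
scene weight 0.63 249 269 141 214 1063
scene weight 0.61 235 299 133 244 1937
scene weight 0.42 229 246 191 218 415
scene block 0.63 212 263 267 312 1626
[[263, 299], [226, 312], [212, 278], [246, 267], [261, 287]]
side weight 0.84 274 300 242 302 979
side weight 0.64 247 280 171 260 1368
side weight 0.36 222 318 251 363 4494
side block 0.94 295 341 191 235 1454
[[341, 224], [307, 235], [295, 201], [328, 191]]
```

The manual's scale: shifts go in shares of 0.3 m and turns go in shares of pi/2 rad. Converting my numbers, -0.22 m / 0.3 = -0.7333, -0.12 m / 0.3 = -0.4, -31.6 degrees / 90 = -0.3511.

Call:
{"op": "play_rows", "data": {
  "motion": [
    [[0, 0, -0.1333, 0, 0, -0.0667], [-0.1, -0.05, -0.2333, 0, 0, -0.1333], [-0.2, -0.1, -0.3, 0, 0, -0.2], [-0.3, -0.1667, -0.3667, 0, 0, -0.2667], [-0.4, -0.2333, -0.4, 0, 0, -0.3333], [-0.5167, -0.3, -0.4, 0, 0, -0.3511], [-0.6333, -0.3667, -0.4, 0, 0, -0.3511], [-0.7333, -0.4167, -0.4, 0, 0, -0.3511]]
  ],
  "fingers": 0.087
}}

```text
time_s: 2.77
position: [0.3895, 0.3818, 0.3619]
tcp_rot: [[-0.985, -0.174, 0.001], [-0.174, 0.985, -0.0], [-0.001, -0.0, -1.0]]
force: [1.1, -0.2, -0.9]
opening: 0.999
grasp_force: 0.0
```

```bash
cat >> h.py <<'E'
def rel(p,yaw_y=None,R=None):
    s=bot.read_state(); R=np.array(s['tcp_rot']); d=R.T@(np.array(p)-s['position']); 
    cur=np.degrees(np.arctan2(R[1,1],R[0,1])); print('pos',np.array(s['position']),'yyaw',round(cur,2),'tilt',R[:,2],'F',np.array(s['force']),'t',s['time_s'],'j',np.array(s['joint_positions'])); print('tool shift',d, 'wz', None if yaw_y is None else cur-yaw_y)
E
python3 - <<'E'
from h import *
rel([.534,.223,.36],99.7)
E
```

```text
pos [0.3895 0.3818 0.3619] yyaw 99.99 tilt [ 0.0013 -0.     -1.    ] F [ 1.0527 -0.1968 -0.901 ] t 2.7667 j [ 32.7077  16.9708  84.2112  -0.0425  78.7569 -67.2758]
tool shift [-0.1147 -0.1815  0.0021] wz 0.2917308708050115
```

Converted, -0.181 m / 0.3 = -0.6033, -0.158 m / 0.3 = -0.5267.

Call:
{"op": "play_rows", "data": {
  "motion": [
    [[-0.0667, -0.1067, 0, 0, 0, 0], [-0.1333, -0.2133, 0, 0, 0, 0], [-0.2, -0.3167, 0, 0, 0, 0], [-0.2667, -0.4233, 0, 0, 0, 0], [-0.3333, -0.5267, 0, 0, 0, 0], [-0.3833, -0.6033, 0, 0, 0, 0], [-0.3833, -0.6033, 0, 0, 0, 0]]
  ]
}}

```text
time_s: 3.35
position: [0.5372, 0.2215, 0.361]
tcp_rot: [[-0.986, -0.168, 0.003], [-0.168, 0.986, -0.002], [-0.002, -0.003, -1.0]]
force: [0.5, 0.3, -0.0]
opening: 1.0
grasp_force: 0.0
```

Run:
```python
from h import *
rel([.614,.237,.36],99.7)
d=snap('wrist','w1.png')
for n in('weight','weight_bar','stand','block'): print(n,[(np.round(r['at'],4).tolist(),round(r['confidence'],2)) for r in finder.recognise('wrist',n)][:4])
```

```text
pos [0.5372 0.2215 0.361 ] yyaw 99.69 tilt [ 0.0028 -0.0021 -1.    ] F [ 0.5281  0.3056 -0.0034] t 3.35 j [ 11.469   20.1862  79.4854  -0.1504  80.192  -88.1929]
tool shift [-0.0783  0.0024  0.0012] wz -0.012872803202483851
weight [([0.5703, 0.1003, 0.1792], 0.92), ([0.6094, 0.2389, 0.1127], 0.56)]
weight_bar [([0.5721, 0.103, 0.1782], 0.78)]
stand [([0.619, 0.2453, 0.0144], 0.65), ([0.4273, 0.1102, 0.0303], 0.28)]
block [([0.4298, 0.1112, 0.0293], 0.59)]
```

View pics/w1.png

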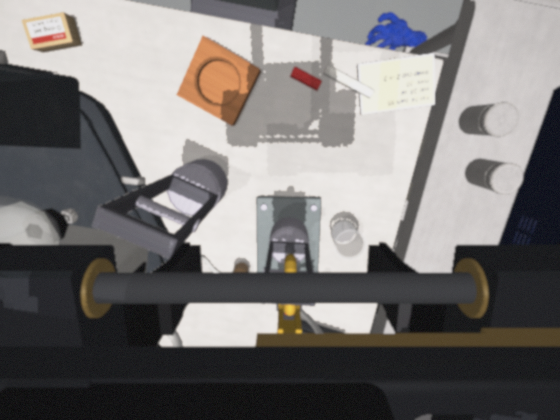

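The wrist view shows the hanging weight at (290,235) under the hook at (290,265), square to the picture. The look-alike's stirrup is at (150,210) and the well at (219,82). I'll zoom in for exact pixels.

Run:
```python
from h import *
a=cv2.imread('pics/w1.png')
x=cv2.resize(a[30:130,170:270],(400,400),interpolation=2); y=cv2.resize(a[190:290,240:340],(400,400),interpolation=2)
cv2.imwrite('pics/z2.png',np.hstack([x,y]))
```

```text
(no output)
```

View pics/z2.png

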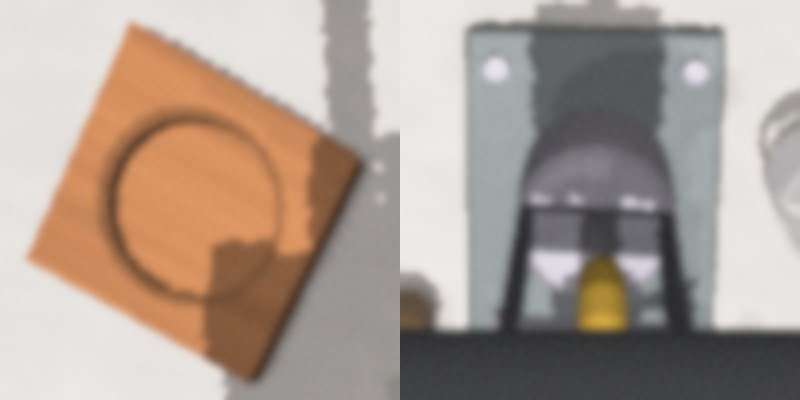

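Run:
```python
from h import *
d=imaging.capture('wrist')
f=lambda x,y:(170+x/4,30+y/4); g=lambda x,y:(240+(x-400)/4,190+y/4)
print('well rim',atz(d,f(193,206),.03)); c=[atz(d,f(*p),.03) for p in[(132,22),(355,162),(248,380),(28,258)]]
print('corners mean',np.mean(c,0),[np.linalg.norm(c[i]-c[i-1]) for i in range(4)])
l,r=atz(d,g(468,28),.012),atz(d,g(722,28),.012); print('stand front',l,r,np.linalg.norm(l-r),np.degrees(np.arctan2(*(r-l)[1::-1])))
print('left edge',atz(d,g(469,320),.012),'right',atz(d,g(714,320),.012))
print('weight shoulder l/r z=.114',atz(d,g(522,205),.114),atz(d,g(676,205),.114))
print('hook tip line',atz(d,g(603,300),.2))
S=imaging.capture('scene');D=imaging.capture('side')
W=atz(d,f(193,206),.03); print('proj scene/side',proj(S,W),proj(D,W))
X=np.array([.614,.237,.24]); a=np.radians(99.7); Y=np.array([np.cos(a),np.sin(a),0])
for dz in(-.05,0):
  for s_ in(-.0245,.0245): print('S',(proj(S,X+s_*Y+[0,0,dz])-[220,120])*4,'D',(proj(D,X+s_*Y+[0,0,dz])-[210,190])*2.889+[400,0])
```

```text
well rim [0.4237 0.1175 0.03  ]
corners mean [0.4247 0.1169 0.03  ] [np.float64(0.08261327045127881), np.float64(0.08306289655820744), np.float64(0.07997737316394973), np.float64(0.08308963100332718)]
stand front [0.5753 0.1922 0.012 ] [0.5585 0.2871 0.012 ] 0.09645138335559715 100.02296319849681
left edge [0.6942 0.211  0.012 ] right [0.677  0.3082 0.012 ]
weight shoulder l/r z=.114 [0.6049 0.222  0.114 ] [0.5965 0.2693 0.114 ]
hook tip line [0.5947 0.2442 0.2   ]
proj scene/side [[231.9391 283.4266]] [[321.3755 209.5352]]
S [[189.6793 188.8548]] D [[588.9732 186.1214]]
S [[121.5596 164.1234]] D [[646.4673 233.8348]]
S [[188.1835 108.6403]] D [[586.2538 148.3923]]
S [[118.1098  85.1232]] D [[646.3648 197.6132]]
```

```bash
cat > fit.py <<'E'
from h import *
from scipy.optimize import minimize
def boxpts(x,y,yaw,lx,ly,z0,z1):
    c,s=np.cos(yaw),np.sin(yaw); return np.array([[x+c*a*lx/2-s*b*ly/2,y+s*a*lx/2+c*b*ly/2,z] for a in(-1,1) for b in(-1,1) for z in(z0,z1)])
def fitblock(d,x0=(.426,.115,np.radians(28))):
    img=cv2.cvtColor(d['frame'],cv2.COLOR_RGB2HSV).astype(int)
    c=proj(d,[x0[0],x0[1],.02])[0]; m=(img[...,1]>110)&(img[...,0]<20)&(img[...,2]>50)
    yy,xx=np.indices(m.shape); m&=np.hypot(xx-c[0],yy-c[1])<60
    n,l,s,_=cv2.connectedComponentsWithStats(m.astype(np.uint8)); m=cv2.resize((l==1+np.argmax(s[1:,4])).astype(np.uint8),None,fx=4,fy=4,interpolation=1)>0
    def cost(p):
        k=np.zeros(m.shape,np.uint8); h=cv2.convexHull(((proj(d,boxpts(*p,.084,.084,0,.03))+.5)*4).astype(np.float32)); cv2.fillConvexPoly(k,(h*16).astype(np.int32),1,shift=4); k=k>0
        return -(k&m).sum()/(k|m).sum()
    best=min((minimize(cost,[x0[0],x0[1],a],method='Nelder-Mead',options=dict(initial_simplex=[[x0[0],x0[1],a],[x0[0]+.01,x0[1],a],[x0[0],x0[1]+.01,a],[x0[0],x0[1],a+.15]])) for a in np.radians([0,30,60])),key=lambda r:r.fun)
    return best.x,best.fun
if __name__=='__main__':
    rel([.614,.237,.36],99.7)
    for c in('scene','side','wrist'):
        print(c,fitblock(snap(c,c+'2.png')))
E
python3 fit.py
```

```text
pos [0.5324 0.2268 0.3615] yyaw 100.12 tilt [ 0.      0.0001 -1.    ] F [-0.5118  0.0815 -1.0329] t 3.75 j [ 12.0083  19.9922  79.7192   0.0073  80.2843 -88.1119]
tool shift [-0.0822 -0.0043  0.0015] wz 0.41899730437914684
scene (array([0.4306, 0.1128, 1.1759]), np.float64(-0.9137234360969769))
side (array([ 0.4233,  0.099 , -0.4176]), np.float64(-0.7330598088148211))
wrist (array([0.4301, 0.1115, 1.2302]), np.float64(-0.9218367083709532))
```

Converted, 0.12 m / 0.3 = 0.4, -0.0825 m / 0.3 = -0.275.

Call:
{"op": "play_rows", "data": {
  "motion": [
    [[-0.09, -0.0033, 0.0667, 0, 0, 0], [-0.1833, -0.0067, 0.1333, 0, 0, 0], [-0.275, -0.0067, 0.1833, 0, 0, 0], [-0.275, -0.0067, 0.2667, 0, 0, 0], [-0.275, -0.0067, 0.35, 0, 0, 0], [-0.275, -0.0067, 0.4, 0, 0, 0], [-0.275, -0.0067, 0.4, 0, 0, 0], [-0.275, -0.0067, 0.4, 0, 0, 0]]
  ]
}}

```text
time_s: 4.57
position: [0.6143, 0.2383, 0.2405]
tcp_rot: [[-0.985, -0.174, -0.002], [-0.174, 0.985, -0.0], [0.002, -0.0, -1.0]]
force: [-0.3, -0.4, 0.4]
opening: 0.994
grasp_force: 0.0
```

Run:
```python
from h import *
rel([.614,.239,.20],100)
x=cv2.resize(snap('scene')['frame'][110:230,220:320,::-1],(400,480),interpolation=2); y=cv2.resize(snap('side')['frame'][210:310,240:340,::-1],(400,480),interpolation=2)
cv2.imwrite('pics/z3.png',np.hstack([x,y]))
```

```text
pos [0.6143 0.2383 0.2405] yyaw 100.04 tilt [-0.002  -0.0004 -1.    ] F [-0.2823 -0.3754  0.3731] t 4.5667 j [ 11.5013  33.0014  76.8092  -0.0015  70.3096 -88.534 ]
tool shift [0.0001 0.0008 0.0405] wz 0.03586064175672732
```

View pics/z3.png

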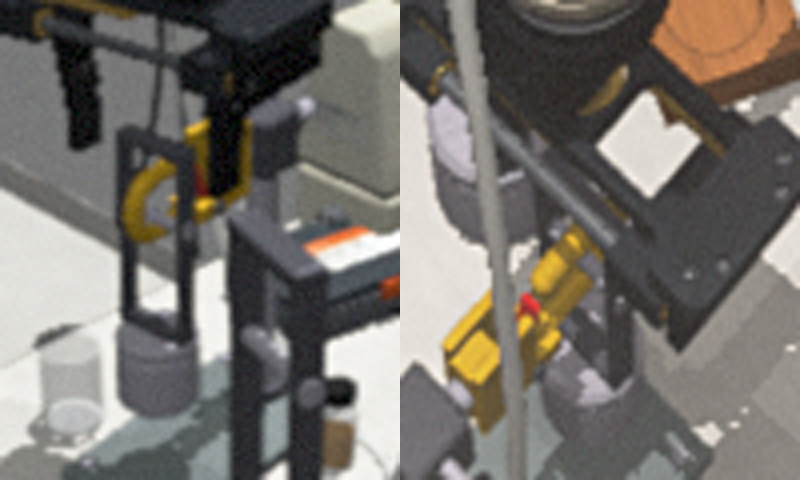

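The scene crop shows the fingertips at (85,145) and (220,190), straddling the stirrup, whose top centre is at (155,138). It is centred, so I'll go down and close.

Converted, 0.0405 m / 0.3 = 0.135, 0.03 m / 0.3 = 0.1.

Call:
{"op": "play_rows", "data": {
  "motion": [
    [[0, 0, 0.05, 0, 0, 0], [0, 0, 0.1, 0, 0, 0], [0, 0, 0.135, 0, 0, 0], [0, 0, 0.135, 0, 0, 0]]
  ]
}}

```text
time_s: 5.0
position: [0.614, 0.238, 0.1998]
tcp_rot: [[-0.985, -0.174, -0.002], [-0.174, 0.985, -0.0], [0.002, -0.0, -1.0]]
force: [-0.7, -0.2, -0.6]
opening: 1.001
grasp_force: 0.0
```

Run:
```python
from h import *
rel([.614,.239,.20],100)
x=cv2.resize(snap('scene')['frame'][110:230,220:320,::-1],(400,480),interpolation=2); y=cv2.resize(snap('wrist')['frame'][170:330,210:370,::-1],(400,480),interpolation=2)
cv2.imwrite('pics/z4.png',np.hstack([x,y]))
```

```text
pos [0.614  0.238  0.1998] yyaw 100.02 tilt [-0.0022 -0.0005 -1.    ] F [-0.7089 -0.1739 -0.6245] t 5.0 j [ 11.4827  35.4423  79.1428  -0.0007  65.5455 -88.5331]
tool shift [-0.0002  0.001  -0.0002] wz 0.016089759238184342
```

View pics/z4.png

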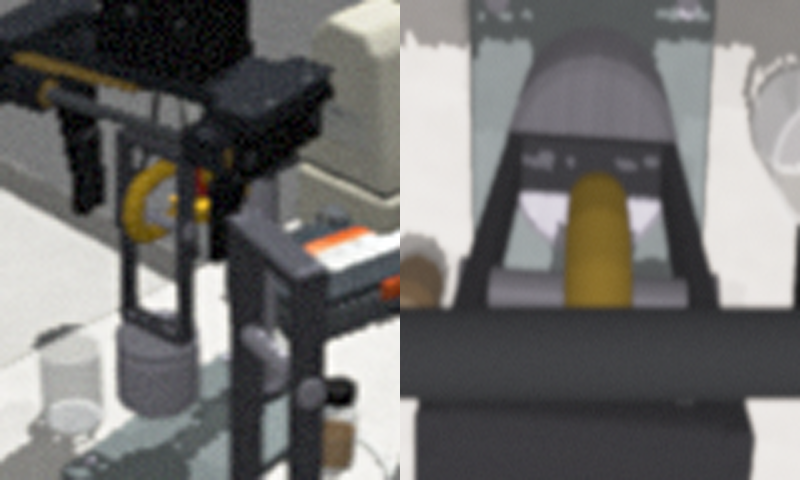

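Run:
```python
from h import *
d=imaging.capture('wrist'); s=bot.read_state(); R=np.array(s['tcp_rot'])
g=lambda x,y:(210+(x-400)/2.5,170+y/3)
for z in(.187,.190,.193):
    l,r=[atz(d,g(x,287),z) for x in(488,686)]; m=(l+r)/2; print(z,l,r,np.linalg.norm(l-r),'mid',m,'rel tool',R.T@(m-s['position']))
    t,b=[atz(d,g(500,q),z) for q in(268,307)]; print(np.linalg.norm(t-b))
```

```text
0.187 [0.6186 0.2183 0.187 ] [0.6115 0.2586 0.187 ] 0.04094074171616161 mid [0.615  0.2384 0.187 ] rel tool [0.0005 0.0003 0.015 ]
0.007275626169697602
0.19 [0.6172 0.2184 0.19  ] [0.6102 0.258  0.19  ] 0.040166993971252556 mid [0.6137 0.2382 0.19  ] rel tool [0.0019 0.0003 0.012 ]
0.007138122570455726
0.193 [0.6158 0.2186 0.193 ] [0.609  0.2574 0.193 ] 0.03939324622634347 mid [0.6124 0.238  0.193 ] rel tool [0.0032 0.0003 0.009 ]
0.007000618971213851
```

The wrist crop shows the bar at row 288, columns 488–686. It is centred within 3 mm of the TCP. Closing.

Call:
{"op": "play_rows", "data": {
  "motion": [
    [[0, 0, 0, 0, 0, 0], [0, 0, 0, 0, 0, 0], [0, 0, 0, 0, 0, 0], [0, 0, 0, 0, 0, 0], [0, 0, 0, 0, 0, 0], [0, 0, 0, 0, 0, 0], [0, 0, 0, 0, 0, 0], [0, 0, 0, 0, 0, 0]]
  ],
  "fingers": 0.03
}}

```text
time_s: 5.82
position: [0.6149, 0.2379, 0.2008]
tcp_rot: [[-0.985, -0.174, 0.0], [-0.174, 0.985, -0.0], [-0.0, -0.0, -1.0]]
force: [0.5, -1.5, 0.4]
opening: 0.563
grasp_force: 29.8
```

Converted, -0.005 m / 0.3 = -0.0167, -0.004 m / 0.3 = -0.0133.

Call:
{"op": "play_rows", "data": {
  "motion": [
    [[0, 0, 0, 0, 0, 0], [0, 0, -0.0033, 0, 0, 0], [0, 0, -0.0067, 0, 0, 0], [0, 0, -0.01, 0, 0, 0], [0, 0, -0.0133, 0, 0, 0], [0, 0, -0.0167, 0, 0, 0], [0, 0, -0.0167, 0, 0, 0], [0, 0, -0.0167, 0, 0, 0]]
  ]
}}

```text
time_s: 6.48
position: [0.6147, 0.2381, 0.2057]
tcp_rot: [[-0.985, -0.174, -0.0], [-0.174, 0.985, -0.0], [0.0, -0.0, -1.0]]
force: [-0.3, 0.3, -6.0]
opening: 0.565
grasp_force: 29.8
```

Converted, -0.006 m / 0.3 = -0.02, -0.005 m / 0.3 = -0.0167.

Call:
{"op": "play_rows", "data": {
  "motion": [
    [[-0.0033, 0, 0, 0, 0, 0], [-0.0067, 0, 0, 0, 0, 0], [-0.01, 0, 0, 0, 0, 0], [-0.0133, 0, 0, 0, 0, 0], [-0.0167, 0, 0, 0, 0, 0], [-0.02, 0, 0, 0, 0, 0], [-0.02, 0, 0, 0, 0, 0]]
  ]
}}

```text
time_s: 7.07
position: [0.621, 0.2392, 0.2058]
tcp_rot: [[-0.985, -0.174, 0.0], [-0.174, 0.985, 0.0], [-0.0, 0.0, -1.0]]
force: [-0.3, -0.3, -4.7]
opening: 0.563
grasp_force: 29.8
```

Converted, -0.004 m / 0.3 = -0.0133, -0.003 m / 0.3 = -0.01.

Call:
{"op": "play_rows", "data": {
  "motion": [
    [[-0.0033, 0, 0, 0, 0, 0], [-0.0067, 0, 0, 0, 0, 0], [-0.01, 0, 0, 0, 0, 0], [-0.0133, 0, 0, 0, 0, 0], [-0.0133, 0, 0, 0, 0, 0]]
  ]
}}

```text
time_s: 7.48
position: [0.625, 0.2399, 0.2058]
tcp_rot: [[-0.985, -0.174, 0.0], [-0.174, 0.985, 0.0], [-0.0, 0.0, -1.0]]
force: [1.0, 0.2, -5.2]
opening: 0.563
grasp_force: 29.8
```

Converted, -0.004 m / 0.3 = -0.0133, -0.003 m / 0.3 = -0.01.

Call:
{"op": "play_rows", "data": {
  "motion": [
    [[-0.0033, 0, 0, 0, 0, 0], [-0.0067, 0, 0, 0, 0, 0], [-0.01, 0, 0, 0, 0, 0], [-0.0133, 0, 0, 0, 0, 0], [-0.0133, 0, 0, 0, 0, 0]]
  ]
}}

```text
time_s: 7.9
position: [0.6289, 0.2406, 0.2058]
tcp_rot: [[-0.985, -0.174, 0.001], [-0.174, 0.985, 0.0], [-0.001, -0.0, -1.0]]
force: [0.4, -0.4, -5.0]
opening: 0.566
grasp_force: 29.8
```

Converted, -0.003 m / 0.3 = -0.01, -0.001 m / 0.3 = -0.0033.

Call:
{"op": "play_rows", "data": {
  "motion": [
    [[-0.0033, 0, 0, 0, 0, 0], [-0.0067, 0, 0, 0, 0, 0], [-0.01, 0, 0, 0, 0, 0], [-0.01, 0, 0, 0, 0, 0], [-0.01, 0, 0, 0, 0, 0]]
  ]
}}

```text
time_s: 8.32
position: [0.6316, 0.241, 0.2057]
tcp_rot: [[-0.985, -0.174, -0.0], [-0.174, 0.985, -0.0], [0.0, -0.0, -1.0]]
force: [0.1, -0.9, -4.6]
opening: 0.566
grasp_force: 29.8
```

17 mm back, no contact yet. Continuing.

Converted, -0.003 m / 0.3 = -0.01, -0.002 m / 0.3 = -0.0067.

Call:
{"op": "play_rows", "data": {
  "motion": [
    [[-0.0033, 0, 0, 0, 0, 0], [-0.0067, 0, 0, 0, 0, 0], [-0.01, 0, 0, 0, 0, 0], [-0.01, 0, 0, 0, 0, 0], [-0.01, 0, 0, 0, 0, 0]]
  ]
}}

```text
time_s: 8.73
position: [0.6346, 0.2415, 0.2058]
tcp_rot: [[-0.985, -0.174, 0.0], [-0.174, 0.985, -0.0], [-0.0, -0.0, -1.0]]
force: [-0.1, 0.2, -4.1]
opening: 0.565
grasp_force: 29.8
```

Converted, -0.002 m / 0.3 = -0.0067, -0.001 m / 0.3 = -0.0033.

Call:
{"op": "play_rows", "data": {
  "motion": [
    [[-0.0033, 0, 0, 0, 0, 0], [-0.0067, 0, 0, 0, 0, 0], [-0.0067, 0, 0, 0, 0, 0], [-0.0067, 0, 0, 0, 0, 0]]
  ]
}}

```text
time_s: 9.07
position: [0.6366, 0.2419, 0.2057]
tcp_rot: [[-0.985, -0.174, 0.0], [-0.174, 0.985, -0.0], [-0.0, -0.0, -1.0]]
force: [-0.3, 0.2, -5.2]
opening: 0.567
grasp_force: 29.8
```

Converted, -0.003 m / 0.3 = -0.01, -0.002 m / 0.3 = -0.0067.

Call:
{"op": "play_rows", "data": {
  "motion": [
    [[-0.0033, 0, 0, 0, 0, 0], [-0.0067, 0, 0, 0, 0, 0], [-0.01, 0, 0, 0, 0, 0], [-0.01, 0, 0, 0, 0, 0], [-0.01, 0, 0, 0, 0, 0]]
  ]
}}

```text
time_s: 9.48
position: [0.6395, 0.2424, 0.2057]
tcp_rot: [[-0.985, -0.174, 0.0], [-0.174, 0.985, 0.0], [-0.0, 0.0, -1.0]]
force: [0.5, -0.4, -4.7]
opening: 0.568
grasp_force: 29.8
```

Converted, -0.002 m / 0.3 = -0.0067, -0.001 m / 0.3 = -0.0033.

Call:
{"op": "play_rows", "data": {
  "motion": [
    [[-0.0033, 0, 0, 0, 0, 0], [-0.0067, 0, 0, 0, 0, 0], [-0.0067, 0, 0, 0, 0, 0], [-0.0067, 0, 0, 0, 0, 0]]
  ]
}}

```text
time_s: 9.82
position: [0.6415, 0.2428, 0.2057]
tcp_rot: [[-0.985, -0.174, 0.0], [-0.174, 0.985, 0.0], [-0.0, 0.0, -1.0]]
force: [0.1, -0.5, -5.4]
opening: 0.56
grasp_force: 29.8
```

Converted, -0.002 m / 0.3 = -0.0067, -0.001 m / 0.3 = -0.0033.

Call:
{"op": "play_rows", "data": {
  "motion": [
    [[-0.0033, 0, 0, 0, 0, 0], [-0.0067, 0, 0, 0, 0, 0], [-0.0067, 0, 0, 0, 0, 0], [-0.0067, 0, 0, 0, 0, 0]]
  ]
}}

```text
time_s: 10.15
position: [0.6434, 0.2431, 0.2057]
tcp_rot: [[-0.985, -0.174, 0.0], [-0.174, 0.985, 0.0], [-0.0, -0.0, -1.0]]
force: [0.5, 0.4, -5.1]
opening: 0.56
grasp_force: 29.8
```

Converted, -0.002 m / 0.3 = -0.0067, -0.001 m / 0.3 = -0.0033.

Call:
{"op": "play_rows", "data": {
  "motion": [
    [[-0.0033, 0, 0, 0, 0, 0], [-0.0067, 0, 0, 0, 0, 0], [-0.0067, 0, 0, 0, 0, 0], [-0.0067, 0, 0, 0, 0, 0]]
  ]
}}

```text
time_s: 10.48
position: [0.6454, 0.2435, 0.2057]
tcp_rot: [[-0.985, -0.174, 0.0], [-0.174, 0.985, 0.0], [-0.0, -0.0, -1.0]]
force: [0.2, -0.0, -4.7]
opening: 0.563
grasp_force: 29.8
```

Converted, -0.002 m / 0.3 = -0.0067, -0.001 m / 0.3 = -0.0033.

Call:
{"op": "play_rows", "data": {
  "motion": [
    [[-0.0033, 0, 0, 0, 0, 0], [-0.0067, 0, 0, 0, 0, 0], [-0.0067, 0, 0, 0, 0, 0], [-0.0067, 0, 0, 0, 0, 0]]
  ]
}}

```text
time_s: 10.82
position: [0.6469, 0.2438, 0.2056]
tcp_rot: [[-0.985, -0.174, -0.001], [-0.174, 0.985, -0.0], [0.001, -0.0, -1.0]]
force: [-1.2, -0.2, -5.5]
opening: 0.561
grasp_force: 29.8
```

Converted, -0.002 m / 0.3 = -0.0067, -0.001 m / 0.3 = -0.0033.

Call:
{"op": "play_rows", "data": {
  "motion": [
    [[-0.0033, 0, 0, 0, 0, 0], [-0.0067, 0, 0, 0, 0, 0], [-0.0067, 0, 0, 0, 0, 0], [-0.0067, 0, 0, 0, 0, 0]]
  ]
}}

```text
time_s: 11.15
position: [0.6484, 0.2441, 0.2054]
tcp_rot: [[-0.985, -0.174, -0.002], [-0.174, 0.985, -0.0], [0.002, 0.0, -1.0]]
force: [-3.7, -0.3, -4.0]
opening: 0.566
grasp_force: 29.8
```

Converted, -0.002 m / 0.3 = -0.0067, -0.001 m / 0.3 = -0.0033.

Call:
{"op": "play_rows", "data": {
  "motion": [
    [[-0.0033, 0, 0, 0, 0, 0], [-0.0067, 0, 0, 0, 0, 0], [-0.0067, 0, 0, 0, 0, 0], [-0.0067, 0, 0, 0, 0, 0]]
  ]
}}

```text
time_s: 11.48
position: [0.6509, 0.2445, 0.2057]
tcp_rot: [[-0.985, -0.174, -0.001], [-0.174, 0.985, -0.0], [0.001, 0.0, -1.0]]
force: [-5.7, -0.1, -2.9]
opening: 0.566
grasp_force: 29.9
```

Converted, -0.0015 m / 0.3 = -0.005, -0.001 m / 0.3 = -0.0033.

Call:
{"op": "play_rows", "data": {
  "motion": [
    [[-0.0033, 0, 0, 0, 0, 0], [-0.005, 0, 0, 0, 0, 0], [-0.005, 0, 0, 0, 0, 0], [-0.005, 0, 0, 0, 0, 0]]
  ]
}}

```text
time_s: 11.82
position: [0.6523, 0.2448, 0.2059]
tcp_rot: [[-0.985, -0.174, -0.001], [-0.174, 0.985, -0.0], [0.001, 0.0, -1.0]]
force: [-4.9, -0.8, -2.8]
opening: 0.565
grasp_force: 29.9
```

Call:
{"op": "play_rows", "data": {
  "motion": [
    [[-0.0023, 0, 0, 0, 0, 0], [-0.0023, 0, 0, 0, 0, 0], [-0.0023, 0, 0, 0, 0, 0]]
  ]
}}

```text
time_s: 12.07
position: [0.6529, 0.2449, 0.206]
tcp_rot: [[-0.985, -0.174, -0.001], [-0.174, 0.985, -0.0], [0.001, -0.0, -1.0]]
force: [-5.4, -0.6, -2.4]
opening: 0.565
grasp_force: 29.9
```

Converted, -0.0007 m / 0.3 = -0.0023.

Call:
{"op": "play_rows", "data": {
  "motion": [
    [[-0.0023, 0, 0, 0, 0, 0], [-0.0023, 0, 0, 0, 0, 0], [-0.0023, 0, 0, 0, 0, 0]]
  ]
}}

```text
time_s: 12.32
position: [0.6531, 0.2449, 0.2059]
tcp_rot: [[-0.985, -0.174, -0.002], [-0.174, 0.985, -0.0], [0.002, -0.0, -1.0]]
force: [-5.1, -0.8, -1.9]
opening: 0.564
grasp_force: 29.9
```

Converted, -0.0007 m / 0.3 = -0.0023.

Call:
{"op": "play_rows", "data": {
  "motion": [
    [[-0.0023, 0, 0, 0, 0, 0], [-0.0023, 0, 0, 0, 0, 0], [-0.0023, 0, 0, 0, 0, 0]]
  ]
}}

```text
time_s: 12.57
position: [0.6532, 0.2449, 0.2059]
tcp_rot: [[-0.985, -0.174, -0.004], [-0.174, 0.985, -0.001], [0.004, -0.0, -1.0]]
force: [-8.0, -1.6, -0.8]
opening: 0.564
grasp_force: 29.9
```

Run:
```python
from h import *
s=bot.read_state(); print(np.array(s['force']),np.array(s['moment']))
x=cv2.resize(snap('side')['frame'][210:310,240:340,::-1],(400,480),interpolation=2); y=cv2.resize(snap('wrist')['frame'][170:330,210:370,::-1],(400,480),interpolation=2)
cv2.imwrite('pics/z5.png',np.hstack([x,y]))
s=bot.read_state(); print(np.array(s['position']),np.array(s['force']),np.array(s['moment']))
```

```text
[-7.9731 -1.5681 -0.7889] [-0.1411  1.3474  0.0062]
[0.6532 0.2449 0.2059] [-7.8203 -0.3917 -0.6731] [-0.2023  1.3346  0.0697]
```

View pics/z5.png

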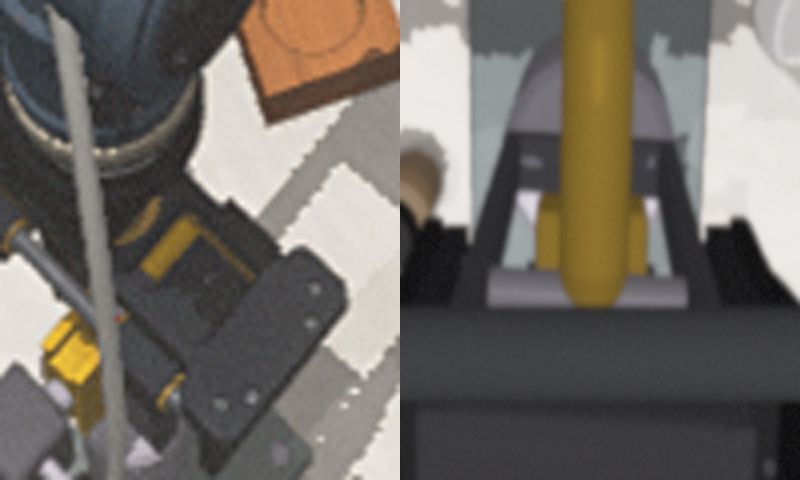

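The wrist crop shows the bar at row 288 with the nose end just in front of it and above it at (600,300). Force is 8 N with no further advance, so the bar is at the back stop. I'll lift slowly.

Converted, -0.006 m / 0.3 = -0.02, -0.004 m / 0.3 = -0.0133.

Call:
{"op": "play_rows", "data": {
  "motion": [
    [[0, 0, -0.0033, 0, 0, 0], [0, 0, -0.0067, 0, 0, 0], [0, 0, -0.01, 0, 0, 0], [0, 0, -0.0133, 0, 0, 0], [0, 0, -0.0167, 0, 0, 0], [0, 0, -0.02, 0, 0, 0]]
  ]
}}

```text
time_s: 13.17
position: [0.6532, 0.2449, 0.21]
tcp_rot: [[-0.985, -0.174, -0.005], [-0.174, 0.985, -0.001], [0.005, -0.0, -1.0]]
force: [-4.8, -1.1, -8.1]
opening: 0.565
grasp_force: 29.9
```

Converted, -0.006 m / 0.3 = -0.02, -0.005 m / 0.3 = -0.0167.

Call:
{"op": "play_rows", "data": {
  "motion": [
    [[0, 0, -0.0033, 0, 0, 0], [0, 0, -0.0067, 0, 0, 0], [0, 0, -0.01, 0, 0, 0], [0, 0, -0.0133, 0, 0, 0], [0, 0, -0.0167, 0, 0, 0], [0, 0, -0.02, 0, 0, 0]]
  ]
}}

```text
time_s: 13.67
position: [0.6532, 0.2449, 0.216]
tcp_rot: [[-0.985, -0.174, -0.005], [-0.174, 0.985, -0.001], [0.005, -0.0, -1.0]]
force: [-5.1, -1.2, -7.4]
opening: 0.564
grasp_force: 29.9
```

Converted, -0.012 m / 0.3 = -0.04, -0.0105 m / 0.3 = -0.035.

Call:
{"op": "play_rows", "data": {
  "motion": [
    [[0, 0, -0.005, 0, 0, 0], [0, 0, -0.01, 0, 0, 0], [0, 0, -0.015, 0, 0, 0], [0, 0, -0.02, 0, 0, 0], [0, 0, -0.025, 0, 0, 0], [0, 0, -0.03, 0, 0, 0], [0, 0, -0.035, 0, 0, 0], [0, 0, -0.04, 0, 0, 0]]
  ]
}}

```text
time_s: 14.33
position: [0.6533, 0.2448, 0.228]
tcp_rot: [[-0.985, -0.174, -0.004], [-0.174, 0.985, -0.001], [0.004, -0.0, -1.0]]
force: [-5.7, -1.1, -9.1]
opening: 0.566
grasp_force: 29.8
```

Converted, -0.012 m / 0.3 = -0.04, -0.0105 m / 0.3 = -0.035.

Call:
{"op": "play_rows", "data": {
  "motion": [
    [[0, 0, -0.005, 0, 0, 0], [0, 0, -0.01, 0, 0, 0], [0, 0, -0.015, 0, 0, 0], [0, 0, -0.02, 0, 0, 0], [0, 0, -0.025, 0, 0, 0], [0, 0, -0.03, 0, 0, 0], [0, 0, -0.035, 0, 0, 0], [0, 0, -0.04, 0, 0, 0]]
  ]
}}

```text
time_s: 15.0
position: [0.6567, 0.2453, 0.2432]
tcp_rot: [[-0.985, -0.174, 0.005], [-0.174, 0.985, 0.001], [-0.005, 0.0, -1.0]]
force: [-0.0, 1.1, -5.2]
opening: 0.566
grasp_force: 29.8
```

Converted, 0.04 m / 0.3 = 0.1333, 0.032 m / 0.3 = 0.1067.

Call:
{"op": "play_rows", "data": {
  "motion": [
    [[0.0067, 0, -0.0067, 0, 0, 0], [0.0267, 0, -0.0067, 0, 0, 0], [0.0533, 0, -0.0067, 0, 0, 0], [0.08, 0, -0.0067, 0, 0, 0], [0.1067, 0, -0.0067, 0, 0, 0], [0.1333, 0, -0.0067, 0, 0, 0], [0.1333, 0, -0.0067, 0, 0, 0]]
  ]
}}

```text
time_s: 15.58
position: [0.6126, 0.238, 0.2436]
tcp_rot: [[-0.985, -0.174, -0.004], [-0.174, 0.985, -0.001], [0.004, 0.0, -1.0]]
force: [0.6, -0.2, -4.9]
opening: 0.565
grasp_force: 29.9
```

Converted, 0.13 m / 0.3 = 0.4333, 0.115 m / 0.3 = 0.3833.

Call:
{"op": "play_rows", "data": {
  "motion": [
    [[0.0333, 0, 0, 0, 0, 0], [0.0833, 0, 0, 0, 0, 0], [0.1333, 0, 0, 0, 0, 0], [0.1833, 0, 0, 0, 0, 0], [0.25, 0, 0, 0, 0, 0], [0.3167, 0, 0, 0, 0, 0], [0.3833, 0, 0, 0, 0, 0], [0.4333, 0, 0, 0, 0, 0]]
  ]
}}

```text
time_s: 16.25
position: [0.4855, 0.2154, 0.2439]
tcp_rot: [[-0.985, -0.174, -0.001], [-0.174, 0.985, -0.0], [0.001, 0.0, -1.0]]
force: [0.0, -0.2, -4.9]
opening: 0.563
grasp_force: 29.8
```

Converted, -0.092 m / 0.3 = -0.3067, -0.05 m / 0.3 = -0.1667.

Call:
{"op": "play_rows", "data": {
  "motion": [
    [[0.0333, -0.04, 0, 0, 0, 0], [0.0833, -0.1, 0, 0, 0, 0], [0.1333, -0.1667, 0, 0, 0, 0], [0.1833, -0.2333, 0.0333, 0, 0, 0], [0.2267, -0.2867, 0.0833, 0, 0, 0], [0.2433, -0.3067, 0.1333, 0, 0, 0], [0.2433, -0.3067, 0.1667, 0, 0, 0], [0.2433, -0.3067, 0.1667, 0, 0, 0]]
  ]
}}

```text
time_s: 16.92
position: [0.4305, 0.1117, 0.1927]
tcp_rot: [[-0.985, -0.172, -0.002], [-0.172, 0.985, 0.0], [0.002, 0.0, -1.0]]
force: [-0.4, -0.6, -4.3]
opening: 0.567
grasp_force: 29.8
```

Run:
```python
from h import *
from fit import fitblock
import time
snap('scene');snap('scene');snap('scene')
rel([.430,.112,.16],100)
for c in('scene','side','wrist'):
    d=snap(c,c+'3.png'); 
    for o in finder.recognise(c,'weight')[:3]: print(c,np.round(o['at'],4),round(o['confidence'],2))
    print(c,fitblock(d,(.43,.112,0)))
a=cv2.imread('pics/scene3.png');b=cv2.imread('pics/side3.png');w=cv2.imread('pics/wrist3.png')
pc=proj(imaging.capture('scene'),[.43,.112,.07])[0].astype(int);ps=proj(imaging.capture('side'),[.43,.112,.07])[0].astype(int)
print(pc,ps)
f=lambda i,p:cv2.resize(i[max(p[1]-60,0):p[1]+60,p[0]-45:p[0]+45],(390,520),interpolation=2)
cv2.imwrite('pics/z6.png',np.hstack([f(a,pc),f(b,ps)]))
```

```text
pos [0.4327 0.1125 0.1946] yyaw 100.02 tilt [ 0.0027  0.0001 -1.    ] F [-0.3505 -0.1946 -5.0996] t 17.0667 j [  0.1897  20.9281 109.8126   0.0051  49.1072 -99.8342]
tool shift [0.0029 0.     0.0346] wz 0.020553035732035596
scene [0.4271 0.1021 0.1117] 0.89
scene [0.5649 0.0803 0.1001] 0.83
scene (array([0.4304, 0.113 , 1.1799]), np.float64(-0.7785091820323896))
side [0.4425 0.1151 0.1111] 0.94
side [0.5752 0.1322 0.0964] 0.59
side [0.4459 0.1315 0.0266] 0.34
side (array([0.4342, 0.1012, 0.9092]), np.float64(-0.30454724151487356))
wrist [0.4319 0.1148 0.1832] 0.67
wrist (array([0.4301, 0.1117, 1.2266]), np.float64(-0.5021187118232114))
[234 269] [318 199]
```

View pics/z6.png

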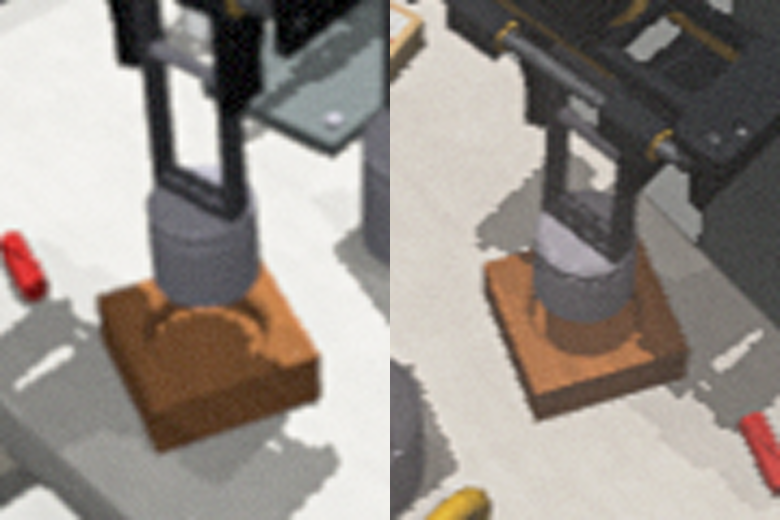

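Run:
```python
from h import *
from fit import fitblock
from scipy.optimize import least_squares
S=imaging.capture('scene');D=imaging.capture('side')
D0=dict(D);D0['frame']=cv2.imread('pics/side0.png')[:,:,::-1].copy();S0=dict(S);S0['frame']=cv2.imread('pics/scene0.png')[:,:,::-1].copy()
print('block side0',fitblock(D0,(.43,.112,0)),'scene0',fitblock(S0,(.43,.112,0)))
rel([.430,.112,.16],100)
th=np.linspace(0,2*np.pi,120)
def ext(d,p,o):
    c=np.c_[p[0]+.026*np.cos(th),p[1]+.026*np.sin(th)]
    q=np.vstack([np.c_[c,np.full(120,p[2])],np.c_[c,np.full(120,p[2]+.05)]]); u=(proj(d,q)-o+.5)*4.333
    return np.array([u[:,0].min(),u[:,0].max(),u[:120,1].max()])
oS,oD=np.array([189,209]),np.array([273,139])
obs=np.r_[148,259,306,142,247,321]
f=lambda p:np.r_[ext(S,p,oS),ext(D,p,oD)]-obs
r=least_squares(f,[.432,.112,.058],diff_step=1e-3); print(r.x,r.fun, 'model at TCP',f([.432,.1125,.058]))
```

```text
block side0 (array([0.422 , 0.0994, 1.1802]), np.float64(-0.7348964934516266)) scene0 (array([0.431 , 0.1133, 1.1758]), np.float64(-0.9102621722846442))
pos [0.4315 0.1124 0.1938] yyaw 100.02 tilt [ 0.0002 -0.     -1.    ] F [ 0.5451 -0.3574 -5.6807] t 17.5667 j [  0.1844  20.9662 109.9218  -0.0002  49.1    -99.8383]
tool shift [ 0.0016 -0.0001  0.0338] wz 0.022779937338015088
[0.4344 0.1126 0.0636] [-3.5283  4.1188  0.0637 -1.1868  1.5984  0.2688] model at TCP [-6.5618  0.951  11.5293  2.1855  4.5801  3.4082]
```

Run:
```python
from h import *
import fit
from scipy.optimize import minimize
D=imaging.capture('side'); S=imaging.capture('scene')
for d,fn in((D,'side'),(S,'scene')):
    m=cv2.resize((cv2.imread(f'pics/m_{fn}.png',0)>0).astype(np.uint8),None,fx=4,fy=4,interpolation=1)>0
    def cost(p):
        k=np.zeros(m.shape,np.uint8); h=cv2.convexHull(((proj(d,fit.boxpts(*p,.084,.084,0,.03))+.5)*4).astype(np.float32)); cv2.fillConvexPoly(k,(h*16).astype(np.int32),1,shift=4); k=k>0
        return -(k&m).sum()/(k|m).sum()
    for a in(1.18,1.0):
        x0=np.array([.43,.112,a]); r=minimize(cost,x0,method='Nelder-Mead',options=dict(initial_simplex=[x0,x0+[.008,0,0],x0+[0,.008,0],x0+[0,0,.15]])); print(fn,r.x,r.fun)
print(proj(D,fit.boxpts(.43,.1125,1.18,.084,.084,.03,.0300001))[::2])
```

```text
side [0.4289 0.1111 1.2003] -0.9489213984626829
side [0.4291 0.1114 1.2041] -0.9483889599405916
scene [0.4309 0.1112 1.2174] -0.9546665679816446
scene [0.4312 0.1113 1.225 ] -0.9541270838723986
[[294.8852 198.6311]
 [330.0248 190.3899]
 [305.0616 229.4497]
 [341.3274 220.6504]]
```

Run:
```python
from h import *
d=snap('wrist','wrist4.png'); rel([.430,.112,.16],100)
n=cv2.resize(cv2.imread('pics/wrist4.png')[170:330,210:370],(400,480),interpolation=2); n=cv2.cvtColor(n,6)
for ref in('z4','z5'):
    o=cv2.cvtColor(cv2.imread(f'pics/{ref}.png')[:,400:],6)
    for nm,(x0,x1,y0,y1) in dict(stirL=(85,140,115,190),stirR=(240,300,115,190),barL=(75,140,255,306),barR=(240,300,255,306)).items():
        t=o[y0:y1,x0:x1]; r=cv2.matchTemplate(n[y0-20:y1+20,x0-20:x1+20],t,cv2.TM_CCOEFF_NORMED); _,v,_,p=cv2.minMaxLoc(r); print(ref,nm,round(v,2),p[0]-20,p[1]-20)
for c in(105,270):
    print(c,n[100:320:4,c])
    print(c,cv2.cvtColor(cv2.imread('pics/z4.png')[:,400:],6)[100:320:4,c])
```

```text
pos [0.4315 0.1123 0.1937] yyaw 100.01 tilt [-0. -0. -1.] F [-0.4378 -0.1565 -4.6562] t 17.7167 j [  0.1759  20.9765 109.9287  -0.0009  49.0953 -99.838 ]
tool shift [ 0.0015 -0.0001  0.0337] wz 0.014528569321655027
z4 stirL 0.92 -2 5
z4 stirR 0.95 -4 4
z4 barL 0.94 -2 3
z4 barR 0.69 1 2
z5 stirL 0.93 0 6
z5 stirR 0.92 -5 3
z5 barL 0.83 -1 4
z5 barR 0.8 0 2
105 [112 116 120 125 134 140 136 129 120 104  81  65  56  51  46  43  46  47
  44  45  46  42  45  42  41  46  41  42  39  42  39  43  48  56  70  86
 109 132 151 173 192 200 181 126  97 100 107 113 123 125 121 101  70  53
  54]
105 [152 153 152 154 154 153 151 144 138 129 117 103  83  64  53  49  44  43
  46  47  45  48  45  44  45  44  43  43  40  41  41  39  41  41  47  54
  61  74  90 106 120 119 102  93  98 105 111 120 126 124 118 100  68  51
  52]
270 [158 158 156 154 152 149 144 136 129 122 113  96  72  58  53  48  46  42
  47  46  47  43  42  43  41  43  41  41  42  41  40  42  41  37  39  40
  43  48  56  69  86 105 130 141 122  95  96 104 111 119 124 110  70  52
  53]
270 [141 135 127 120 115 111 110 107 105 103  86  60  45  44  46  44  44  46
  44  43  44  43  40  42  42  41  42  38  40  39  40  40  41  44  44  49
  55  59  63  64  67  71  77  80  80  82  93  99 106 114 121 110  74  53
  54]
```

The crops show the weight upright over the well: cylinder at columns 150–257 in scene and 534–636 in side. My offset estimates average near zero. I'll lower it slowly and feel for contact.

Converted, 0.025 m / 0.3 = 0.0833, 0.015 m / 0.3 = 0.05.

Call:
{"op": "play_rows", "data": {
  "motion": [
    [[0.0043, 0, 0.0167, 0, 0, 0], [0.0043, 0, 0.0333, 0, 0, 0], [0.0043, 0, 0.05, 0, 0, 0], [0.0043, 0, 0.0667, 0, 0, 0], [0.0043, 0, 0.0767, 0, 0, 0], [0.0043, 0, 0.0833, 0, 0, 0], [0.0043, 0, 0.0833, 0, 0, 0], [0.0043, 0, 0.0833, 0, 0, 0]]
  ]
}}

```text
time_s: 18.38
position: [0.4302, 0.1121, 0.1686]
tcp_rot: [[-0.985, -0.174, -0.0], [-0.174, 0.985, 0.0], [0.0, 0.0, -1.0]]
force: [-0.2, -0.5, -4.9]
opening: 0.564
grasp_force: 29.8
```

Converted, 0.004 m / 0.3 = 0.0133, 0.003 m / 0.3 = 0.01.

Call:
{"op": "play_rows", "data": {
  "motion": [
    [[0, 0, 0.0033, 0, 0, 0], [0, 0, 0.0067, 0, 0, 0], [0, 0, 0.01, 0, 0, 0], [0, 0, 0.0133, 0, 0, 0], [0, 0, 0.0133, 0, 0, 0], [0, 0, 0.0133, 0, 0, 0]]
  ]
}}

```text
time_s: 18.88
position: [0.4301, 0.1121, 0.1647]
tcp_rot: [[-0.985, -0.174, -0.0], [-0.174, 0.985, -0.0], [0.0, 0.0, -1.0]]
force: [-0.9, 0.6, -4.4]
opening: 0.56
grasp_force: 29.8
```

Converted, 0.002 m / 0.3 = 0.0067, 0.001 m / 0.3 = 0.0033.

Call:
{"op": "play_rows", "data": {
  "motion": [
    [[0, 0, 0.0033, 0, 0, 0], [0, 0, 0.0067, 0, 0, 0], [0, 0, 0.0067, 0, 0, 0], [0, 0, 0.0067, 0, 0, 0]]
  ]
}}

```text
time_s: 19.22
position: [0.4301, 0.1121, 0.1627]
tcp_rot: [[-0.985, -0.174, -0.0], [-0.174, 0.985, -0.0], [0.0, 0.0, -1.0]]
force: [0.0, 0.5, -4.4]
opening: 0.563
grasp_force: 29.8
```

Converted, 0.0015 m / 0.3 = 0.005, 0.001 m / 0.3 = 0.0033.

Call:
{"op": "play_rows", "data": {
  "motion": [
    [[0, 0, 0.0033, 0, 0, 0], [0, 0, 0.005, 0, 0, 0], [0, 0, 0.005, 0, 0, 0], [0, 0, 0.005, 0, 0, 0]]
  ]
}}

```text
time_s: 19.55
position: [0.4302, 0.1121, 0.1612]
tcp_rot: [[-0.985, -0.174, -0.0], [-0.174, 0.985, 0.0], [0.0, 0.0, -1.0]]
force: [-0.0, 0.4, -4.5]
opening: 0.561
grasp_force: 29.8
```

Converted, 0.0015 m / 0.3 = 0.005, 0.001 m / 0.3 = 0.0033.

Call:
{"op": "play_rows", "data": {
  "motion": [
    [[0, 0, 0.0033, 0, 0, 0], [0, 0, 0.005, 0, 0, 0], [0, 0, 0.005, 0, 0, 0], [0, 0, 0.005, 0, 0, 0]]
  ]
}}

```text
time_s: 19.88
position: [0.4301, 0.1121, 0.1597]
tcp_rot: [[-0.985, -0.174, -0.0], [-0.174, 0.985, -0.0], [0.0, 0.0, -1.0]]
force: [0.7, 0.1, -4.5]
opening: 0.563
grasp_force: 29.8
```

Converted, 0.0015 m / 0.3 = 0.005, 0.001 m / 0.3 = 0.0033.

Call:
{"op": "play_rows", "data": {
  "motion": [
    [[0, 0, 0.0033, 0, 0, 0], [0, 0, 0.005, 0, 0, 0], [0, 0, 0.005, 0, 0, 0], [0, 0, 0.005, 0, 0, 0]]
  ]
}}

```text
time_s: 20.22
position: [0.4302, 0.1121, 0.1582]
tcp_rot: [[-0.985, -0.174, -0.0], [-0.174, 0.985, -0.0], [0.0, 0.0, -1.0]]
force: [0.1, -0.0, -4.3]
opening: 0.562
grasp_force: 29.8
```

In without touching. Down to the floor.

Call:
{"op": "play_rows", "data": {
  "motion": [
    [[0, 0, 0.0033, 0, 0, 0], [0, 0, 0.0067, 0, 0, 0], [0, 0, 0.01, 0, 0, 0], [0, 0, 0.0133, 0, 0, 0], [0, 0, 0.0133, 0, 0, 0], [0, 0, 0.0133, 0, 0, 0]]
  ]
}}

```text
time_s: 20.72
position: [0.4301, 0.1121, 0.1541]
tcp_rot: [[-0.985, -0.174, -0.0], [-0.174, 0.985, 0.0], [0.0, 0.0, -1.0]]
force: [0.5, -0.1, -4.7]
opening: 0.559
grasp_force: 29.8
```

Converted, 0.0015 m / 0.3 = 0.005, 0.001 m / 0.3 = 0.0033.

Call:
{"op": "play_rows", "data": {
  "motion": [
    [[0, 0, 0.0033, 0, 0, 0], [0, 0, 0.005, 0, 0, 0], [0, 0, 0.005, 0, 0, 0], [0, 0, 0.005, 0, 0, 0]]
  ]
}}

```text
time_s: 21.05
position: [0.4302, 0.1121, 0.1527]
tcp_rot: [[-0.985, -0.174, -0.0], [-0.174, 0.985, 0.0], [0.0, 0.0, -1.0]]
force: [-0.6, -0.1, -4.8]
opening: 0.563
grasp_force: 29.8
```

Call:
{"op": "play_rows", "data": {
  "motion": [
    [[0, 0, 0.0033, 0, 0, 0], [0, 0, 0.005, 0, 0, 0], [0, 0, 0.005, 0, 0, 0], [0, 0, 0.005, 0, 0, 0]]
  ]
}}

```text
time_s: 21.38
position: [0.4306, 0.1122, 0.1521]
tcp_rot: [[-0.985, -0.174, 0.001], [-0.174, 0.985, 0.0], [-0.001, -0.0, -1.0]]
force: [-0.6, -0.2, 6.5]
opening: 0.564
grasp_force: 29.8
```

Converted, 0.001 m / 0.3 = 0.0033.

Call:
{"op": "play_rows", "data": {
  "motion": [
    [[0, 0, 0.0033, 0, 0, 0], [0, 0, 0.0033, 0, 0, 0], [0, 0, 0.0033, 0, 0, 0]]
  ]
}}

```text
time_s: 21.63
position: [0.4312, 0.1124, 0.152]
tcp_rot: [[-0.985, -0.173, 0.003], [-0.173, 0.985, 0.001], [-0.003, 0.0, -1.0]]
force: [-2.0, 1.7, 13.3]
opening: 0.562
grasp_force: 29.9
```

Converted, -0.0017 m / 0.3 = -0.0057, -0.001 m / 0.3 = -0.0033.

Call:
{"op": "play_rows", "data": {
  "motion": [
    [[0, 0, -0.0033, 0, 0, 0], [0, 0, -0.0057, 0, 0, 0], [0, 0, -0.0057, 0, 0, 0]]
  ]
}}

```text
time_s: 21.88
position: [0.4305, 0.112, 0.152]
tcp_rot: [[-0.985, -0.174, 0.001], [-0.174, 0.985, -0.0], [-0.001, -0.0, -1.0]]
force: [0.0, 0.4, -0.2]
opening: 0.563
grasp_force: 29.8
```

Call:
{"op": "play_rows", "data": {
  "motion": [
    [[0, 0, 0, 0, 0, 0], [0, 0, 0, 0, 0, 0], [0, 0, 0, 0, 0, 0], [0, 0, 0, 0, 0, 0], [0, 0, 0, 0, 0, 0], [0, 0, 0, 0, 0, 0], [0, 0, 0, 0, 0, 0], [0, 0, 0, 0, 0, 0]]
  ],
  "fingers": 0.08
}}

```text
time_s: 22.55
position: [0.4302, 0.1121, 0.152]
tcp_rot: [[-0.985, -0.174, 0.0], [-0.174, 0.985, -0.0], [-0.0, -0.0, -1.0]]
force: [0.4, -0.6, -0.9]
opening: 0.912
grasp_force: 0.0
```

Run:
```python
from h import *
rel([.430,.112,.16],100)
a=snap('scene')['frame'][:,:,::-1];b=snap('side')['frame'][:,:,::-1]
f=lambda i,p:cv2.resize(i[max(p[1]-60,0):p[1]+60,p[0]-45:p[0]+45],(390,520),interpolation=2)
cv2.imwrite('pics/z7.png',np.hstack([f(a,(234,269)),f(b,(318,199))]))
```

```text
pos [0.4302 0.1121 0.152 ] yyaw 100.01 tilt [ 0. -0. -1.] F [ 0.4215 -0.561  -0.888 ] t 22.55 j [  0.1411  25.3633 112.4347  -0.0004  42.2008 -99.8687]
tool shift [ 0.0002 -0.     -0.008 ] wz 0.010062024497415223
```

View pics/z7.png

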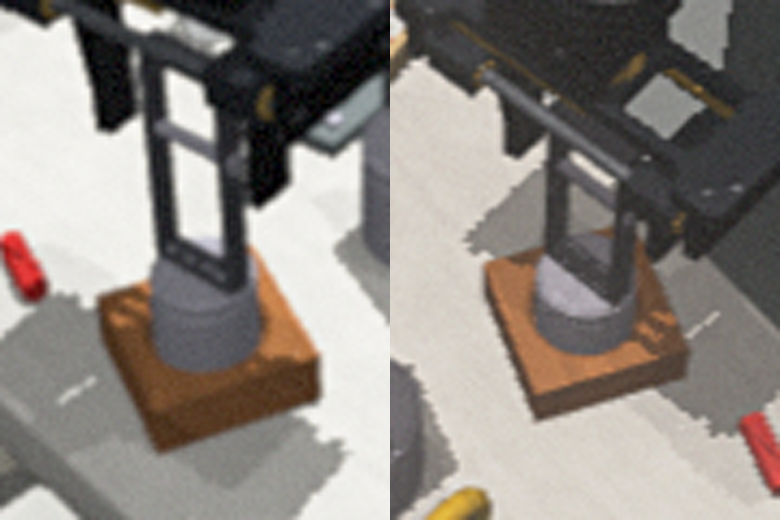

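Both crops show the weight seated upright in the well, with the fingers clear on both sides. I'll retreat straight up.

Converted, -0.12 m / 0.3 = -0.4, -0.115 m / 0.3 = -0.3833.

Call:
{"op": "play_rows", "data": {
  "motion": [
    [[0, 0, -0.0333, 0, 0, 0], [0, 0, -0.0833, 0, 0, 0], [0, 0, -0.15, 0, 0, 0], [0, 0, -0.2333, 0, 0, 0], [0, 0, -0.3167, 0, 0, 0], [0, 0, -0.3833, 0, 0, 0], [0, 0, -0.4, 0, 0, 0], [0, 0, -0.4, 0, 0, 0]]
  ]
}}

```text
time_s: 23.32
position: [0.4311, 0.1121, 0.2733]
tcp_rot: [[-0.985, -0.174, 0.004], [-0.174, 0.985, 0.0], [-0.004, -0.001, -1.0]]
force: [0.4, -0.5, -0.2]
opening: 0.921
grasp_force: 0.0
```

Call:
{"op": "play_rows", "data": {
  "motion": [
    [[0, 0, 0, 0, 0, 0], [0, 0, 0, 0, 0, 0], [0, 0, 0, 0, 0, 0], [0, 0, 0, 0, 0, 0]]
  ]
}}

```text
time_s: 23.65
position: [0.4295, 0.1121, 0.2708]
tcp_rot: [[-0.985, -0.174, -0.003], [-0.174, 0.985, 0.0], [0.003, 0.0, -1.0]]
force: [-1.1, 0.7, -0.4]
opening: 0.921
grasp_force: 0.0
```

Run:
```python
from h import *
for c in('scene','side'):
    snap(c); print(c,[(np.round(r['at'],4).tolist(),round(r['confidence'],2)) for r in finder.recognise(c,'weight')][:3])
print(bot.hand_in())
```

```text
scene [([0.5687, 0.0842, 0.1085], 0.98), ([0.4279, 0.0985, 0.0822], 0.94)]
side [([0.4377, 0.1181, 0.08], 0.7)]
the job is handed in; nothing more can be done
None
```

The weight is off the hook and standing upright in the block's well, released with the arm clear, and the job is handed in at about 24 s; the hand-in returned no verdict, and I did not re-measure the beaker, vial and carton at the end.

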